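# Feed the dish tray through the counter gate

## Task

Send the wooden tray of brass dishes along the counter chute and past its steel gate: press the gate's long steel bar down with one fingertip to swing the gate up and keep it up while another fingertip pushes the tray's tail from behind, until the tray's box is wholly beyond the gate. Then let the bar up so that the gate shuts behind the tray's box, with the tail left sticking out under it. Slide the tray, do not lift it; the gate must not strike or rest on the tray, and the other things on the counter stay where they are.

Things in the scene. Friction and masses are not known exactly. Their poses are not given: they have to be found in the camera images.
- chute: Fixed open-topped wooden chute. Origin on the table, mid-width, under the gate blade; x = way of travel, y left, z up. Floor top z = 6, x = -255 to 135; inside 96 wide (y -48 to 48); walls 8 thick, tops z = 40 left, 38 right; entry end open, end wall face at x = 127 stops the tray. Gate's hinge shaft, 8 dia., lies along x over the right wall at y = -52, z = 44.
- gate_angle (a joint): Angle of the gate about its hinge shaft, rad. 0 = shut; grows as the bar is pressed down and the blade rises; stop at 0.85. It always springs shut when let go (about 3 N on the middle of the bar to begin with, about 6 N when well open). From 0.45 to 0.85 the blade is clear above the tray.
- bar_mid (a point): Centre of the top face of the flat steel bar that opens the gate, outside the right wall: chute x = -255 to -30, 30 wide (y -108 to -78), 4 thick, top at z = 48 when shut; short arms at both ends join it to the shaft, 41 from its middle. May be pressed down anywhere along it, and a fingertip can slide along it. At 0.6 rad a 12 mm thick fingertip at mid-width stands at about z = 25.
- gate: Steel gate: hinge shaft, bar and blade in one. Blade 6 thick (chute x -3 to 3). Shut: a beam from the shaft across to y = 40 at z = 40 to 48, from which a plate hangs at y = 8 to 40 down to z = 12 and bars the way. Fully open it reaches z = 115. The tray cannot push it open. Origin on the shaft (chute 0, -52, 44).
- tray: Loose wooden tray, about 0.35 kg, in the chute, axes parallel to the chute's, 3 mm play each side. Origin: centre of the box's underside. Box 84 long (x -42 to 42), 90 wide, 28 high, brass dishes inside. Tail behind: stem 16 wide at y = -20, z 1 to 15, ending in an upright push plate, rear face at x = -108, 8 thick, 48 wide (y -44 to 4), z 1 to 40.
- push_face (a point): Centre of the rear face of the upright plate at the end of the tray's tail, 20 mm above the tray's underside: push it here in the chute's +x direction.
- cup: Bystander: brass beaker, 38 dia., 55 high, origin at the underside. Stands left of the chute.
- wax_tin: Bystander: tin, 52 dia., 34 high, origin at the underside. Left of the chute.
- bell: Bystander: small brass bell, 44 dia., 60 high, origin at the underside. Right of the chute, beyond the bar.
- block: Bystander: wooden block 60 x 40 x 30, origin at the underside. Right of the chute.
- hammer: Bystander: hammer, 240 long, lying on the table.
- graver: Bystander: engraver's driver, 160 long, lying on the table.
- bowl: Bystander: copper bowl, 110 dia., 45 high, origin at the underside.
Things that resemble listed ones, but are neither listed nor needed, are in the scene too. What is shaped like the tray but green or red is not meant.

How it is judged:
On the way:
1. a finger holds the gate open while the tray's box passes under the blade (contact force between the fingers and gate above 0.3 N and value of joint gate_angle above 0.35 rad and x of tray in the frame of chute between -0.03 and 0.03 m), for 0.2 s.
At the end, for the whole second after the job is handed in: The tray lies flat in the chute with its box wholly beyond the gate (tray origin 47 to 90 mm past the blade along the chute, within 6 mm of the middle), at rest, and the gate is shut behind it (below 0.05 rad) (x of tray in the frame of chute between 0.047 and 0.09 m and y of tray in the frame of chute between -0.006 and 0.006 m and z of tray in the frame of chute below 0.01 m and angle between tray's own z axis and vertical below 0.06 rad and value of joint gate_angle below 0.05 rad and linear speed of tray below 0.01 m/s); the robot touches nothing.
It fails at once if the gate strikes or rests on the tray (over 1 N) (contact force between gate and tray above 1 N).
It fails at once if the tray is lifted (over 10 mm off the chute floor) (z of tray in the frame of chute above 0.016 m).
It fails at once if the tray is tipped (angle between tray's own z axis and vertical above 0.2 rad).
It fails at once if something else on the counter is moved (over 20 mm) (distance of any of cup, wax_tin, bell, block, hammer, graver, bowl from where it was at the start of the episode above 0.02 m).
It also fails if it takes over 40 s, if anything falls off the work surface, if the arm or the gripper's body presses on something with over 40 N, if the wrist force passes 120 N, or if a joint passes its speed limit or range.

## Robot

A 7-joint arm with a two-finger parallel gripper is mounted at the origin on the work surface. World frame = base frame: x ahead of the robot, y to its left, z up, the work surface at z = 0. Lengths are in m, angles in rad, forces in N, time in s.
With the tool pointing down it reaches from about 0.4 to 0.85 m from the base axis. Payload 10.4 kg.
Tool frame: the origin (TCP) lies at the very end of the fingers, on their centre line; the grasp point (between the pads) lies 19 mm behind it; z points along the fingers, y is the line along which they close (so a half turn about z gives the same grasp; the last joint's range is limited). The gripper opens to 85 mm and grips with 20 to 120 N. Pads are 22 mm wide; open, the fingers measure 114 mm over their backs; the gripper's body (76 mm by 85 mm) begins 54 mm behind the grasp point. The pads swing forward as they close: fully open they stand 13 mm farther back than shut.
Start: joints at [1.126, 0.332, -0.065, 1.46, 0.022, 1.35, -0.088], TCP at [0.256, -0.57, 0.231] pointing down, gripper open.
Joint ranges: [-2.6, 2.6], [-0.5, 2.12], [-1.47, 1.34], [0.16, 2.42], [-1.27, 4.41], [0.06, 2.06], [-2.6, 2.6]. Speed limits (rad/s): [2.22, 2.22, 2.79, 2.79, 3.14, 3.14, 3.14].

## Interface

Orientations are given as a unit quaternion [x, y, z, w].
In Python, from workcell import * gives the robot as it stands.
- The arm moves only by the tool step_arm, never from a script. Its argument "commands" is one flat list of numbers, 7 for each row, row after row: the finger opening in mm, from 0 to 85.4, then the shift along the world's x, y, z as a fraction of full scale, then the turn, a rotation vector about the world's x, y, z as a fraction of full scale. A call has exactly 10 rows; each row is the pose to reach, as a shift and turn from the pose commanded when the call began, turning the shorter way round; what a row does not reach only later rows make up. Full scale, the value 1, is 0.6 m for a shift and pi rad for a turn. A row lasts 1/8 s, in which the tool goes at most 62.5 mm and 10.7 degrees, less where a joint would pass 70% of its speed; a pose out of reach is approached as far as the arm can. A call with a number of a shift or a turn outside -1 to 1 is refused whole. A call with a gripper value outside its range is refused whole. The fingers move at their own pace and stop on an object; "squeeze" is the grip in N (left out, the last holds). Time passes only in rows, so rows that repeat a pose let the fingers close, or fill a call up. It gives the time, the measured TCP pose, the force, the opening and the grip force at its end, in the units of the state.
- get_obs(): the state, without advancing time (a new reading comes with each control period).
- camera(name): name is "side" or "top"; returns the picture (384x512x3 uint8, red, green, blue); there is no depth.
- camera_params(name): a dict with "mtx" (3x3 intrinsics, pixels), "extrinsics" (4x4, takes a point from world to camera coordinates). Camera axes: x right, y down, z forward; pixel columns grow to the right and rows downward; lengths in m; the calibration is good to about 2 mm. A picture is of the moment at which its call begins. camera_params takes no time and is no camera call.
- hand_in(): hands the job in; it is judged then, once.
The state is a dict: "clock": time; "joint_pos": joint angles; "joint_velocities": joint speeds; "tau": joint torques, N m; "position": TCP position; "ee_rot": TCP orientation; "ft_force": force on the tool from outside, world axes, zero at the start; "torque": the same for the moment, N m; "grip_width": opening from 0.0 (shut) to 1.0 (fully open); "grasp_force": force on a finger pad.
Only numpy, scipy, OpenCV 4.12 (cv2) and the standard library are available. Lean on these libraries where they do the work, as an engineer would, in place of code of your own. Each camera call takes 0.05 s, during which the arm holds its last target. There are 200 camera calls.

## Working session

There is one attempt and no reset: what is moved stays moved. The work goes in short steps, Python scripts to look and compute and a tool call to move; the robot and the scene stay as the last step left them, time stands still between calls to the robot, and variables do not carry over. Pictures are saved under pics/ and viewed, at most 10 in all, crops included, and the job is handed in when it is done.

Besides the shell and the picture viewer there is one more tool, called after "Emit:" in YAML: its name, and indented under it one key for each argument. step_arm: Moves the arm, as the interface text tells. Its arguments: {"type":"object","properties":{"commands":{"type":"array","items":{"type":"number"}},"squeeze":{"type":"number"}},"required":["commands"]}

```bash
mkdir -p pics
python3 - <<'E'
from workcell import *
import cv2
for n in("side","top"):
    cv2.imwrite(f"pics/{n}0.png",cv2.cvtColor(camera(n),cv2.COLOR_RGB2BGR))
    p=camera_params(n);print(n,p["mtx"].round(1).tolist(),p["extrinsics"].round(4).tolist())
o=get_obs();print(o["clock"],o["position"],o["ee_rot"],o["ft_force"])
E
```

```text
side [[434.7, 0.0, 251.3], [0.0, 434.7, 188.8], [0.0, 0.0, 1.0]] [[-0.8787, -0.4772, 0.0147, 0.4205], [-0.2575, 0.4477, -0.8563, 0.2019], [0.402, -0.7562, -0.5162, 1.0651], [0.0, 0.0, 0.0, 1.0]]
top [[367.4, 0.0, 261.5], [0.0, 367.4, 188.4], [0.0, 0.0, 1.0]] [[-0.0106, -0.9999, -0.0118, 0.0063], [-0.9973, 0.0115, -0.0725, 0.5029], [0.0726, 0.011, -0.9973, 1.1712], [0.0, 0.0, 0.0, 1.0]]
0.1 [ 0.25572802 -0.56992667  0.23060233] [ 9.77846470e-01  2.09322427e-01 -1.49991328e-04 -6.15966738e-04] [ 0.61350271 -0.03943158  0.14892605]
```

View pics/top0.png

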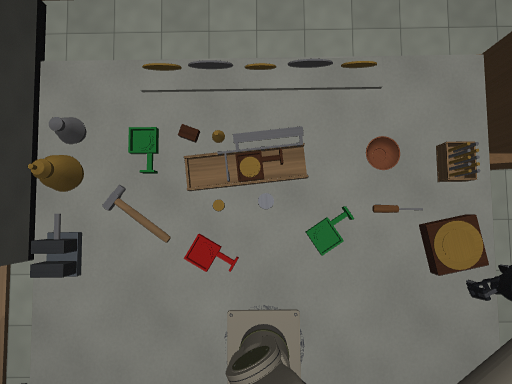

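View pics/side0.png

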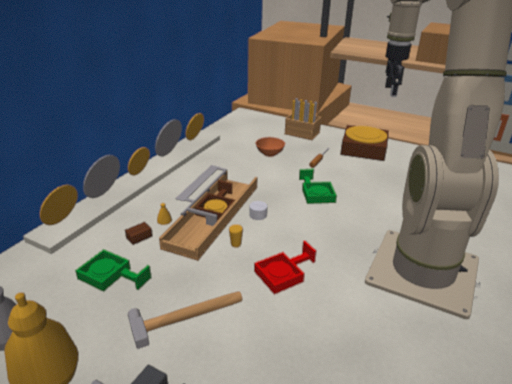

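The chute lies at about (185–308, 145–190) in the top view. Its travel is to image left (world +y), with the bar on the far side at about (268,138), the blade at about x=227 and the tray plate at about (282,157). I'll enlarge it for measuring.

Run:
```python
import cv2
a=cv2.imread("pics/top0.png")[115:205,175:320]
cv2.imwrite("pics/topc.png",cv2.resize(a,None,fx=5.5,fy=5.5,interpolation=cv2.INTER_CUBIC))
```

```text
(no output)
```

View pics/topc.png

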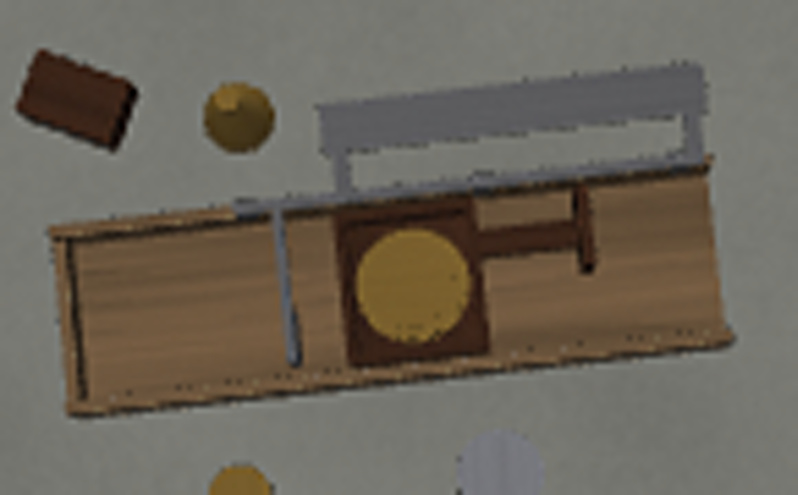

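The crop shows bar corners at about (318,104), (705,63), (705,112) and (320,155). Chute corners are about (70,413), (732,342) and (50,228), the plate's rear edge is (587,185)–(594,272), and the box front edge is (335,212)–(349,366).

```bash
cat > h.py <<'E'
from workcell import *
import numpy as np, cv2
P=camera_params("top");M=P["mtx"];E=P["extrinsics"]
def ray(u,v,z):
    d=E[:3,:3].T@np.linalg.inv(M)@[u,v,1];c=-E[:3,:3].T@E[:3,3]
    return (c+d*(z-c[2])/d[2])
def crop(U,V,z): return ray((U+.5)/5.5-.5+175,(V+.5)/5.5-.5+115,z)
E
python3 - <<'E'
from h import *
pts=[(318,104,.048,-30,-108),(705,63,.048,-255,-108),(705,112,.048,-255,-78),(320,155,.048,-30,-78),(70,413,.04,135,56),(732,342,.04,-255,56),(50,228,.038,135,-56)]
W=np.array([crop(*p[:3])[:2] for p in pts]);C=np.array([p[3:] for p in pts])/1000
cm,wm=C.mean(0),W.mean(0);a=C-cm;b=W-wm
th=np.arctan2((a[:,0]*b[:,1]-a[:,1]*b[:,0]).sum(),(a*b).sum())
R=np.array([[np.cos(th),-np.sin(th)],[np.sin(th),np.cos(th)]]);t=wm-R@cm
print("th",th,"t",t,"\nres mm",((C@R.T+t-W)*1000).round(1).tolist())
np.savez("chute.npz",th=th,R=R,t=t)
inv=lambda p:((p[:2]-t)@R*1000).round(1)
for n,p in dict(rear1=(587,185,.046),rear2=(594,272,.046),fr1=(335,212,.034),fr2=(349,366,.034),bk1=(475,198,.034),bk2=(490,350,.034),bell=(238,118,.05),block=(75,100,.03),wax=(500,475,.034)).items(): print(n,inv(crop(*p)))
o=get_obs()
from scipy.spatial.transform import Rotation as Ro
r=Ro.from_quat(o["ee_rot"]).as_matrix();print(r.round(3))
print("TCP chute",inv(o["position"]))
for c in[(-150,-93),(-200,-20),(0,0),(-60,-93),(-60,-20)]:
    w=R@(np.array(c)/1000)+t;print(c,w.round(4),np.hypot(*w).round(3))
E
```

```text
th 1.6695278256641526 t [0.56718957 0.11094105] 
res mm [[-0.1, 0.2], [1.0, 1.2], [-0.0, -2.3], [0.1, -1.7], [-1.8, 2.9], [-0.2, -1.6], [1.0, 1.3]]
rear1 [-180.1  -43.8]
rear2 [-178.4    7.1]
fr1 [-32.5 -46.4]
fr2 [-31.2  44.5]
bk1 [-114.9  -45.5]
bk2 [-113.8   44.3]
bell [  16.6 -104.6]
block [ 113.6 -130.7]
wax [-111.6  117.2]
[[ 0.912  0.409 -0.001]
 [ 0.409 -0.912  0.001]
 [-0.    -0.001 -1.   ]]
TCP chute [-646.9  377.1]
(-150, -93) [ 0.6745 -0.0292] 0.675
(-200, -20) [ 0.6068 -0.0861] 0.613
(0, 0) [0.5672 0.1109] 0.578
(-60, -93) [0.6657 0.0604] 0.668
(-60, -20) [0.593  0.0532] 0.595
```

Emit:
step_arm:
  commands: [58, 0.644, 0.802, -0.18, 0, 0, 0.397, 58, 0.644, 0.802, -0.18, 0, 0, 0.397, 58, 0.644, 0.802, -0.18, 0, 0, 0.397, 58, 0.644, 0.802, -0.18, 0, 0, 0.397, 58, 0.644, 0.802, -0.18, 0, 0, 0.397, 58, 0.644, 0.802, -0.18, 0, 0, 0.397, 58, 0.644, 0.802, -0.18, 0, 0, 0.397, 58, 0.644, 0.802, -0.18, 0, 0, 0.397, 58, 0.644, 0.802, -0.18, 0, 0, 0.397, 58, 0.644, 0.802, -0.18, 0, 0, 0.397]

```text
clock: 1.35
position: [0.6422, -0.0889, 0.1229]
ee_rot: [0.672, 0.741, -0.0, -0.0]
ft_force: [1.6, -1.6, -0.4]
grip_width: 0.678
grasp_force: 0.0
```

Run:
```python
import cv2,numpy as np
from workcell import *
a=cv2.cvtColor(camera("side"),cv2.COLOR_RGB2BGR)[120:270,130:290]
b=cv2.cvtColor(camera("top"),cv2.COLOR_RGB2BGR)[100:250,190:350]
cv2.imwrite("pics/s1.png",cv2.resize(np.hstack([a,b]),None,fx=2.5,fy=2.5,interpolation=cv2.INTER_CUBIC))
```

```text
(no output)
```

View pics/s1.png

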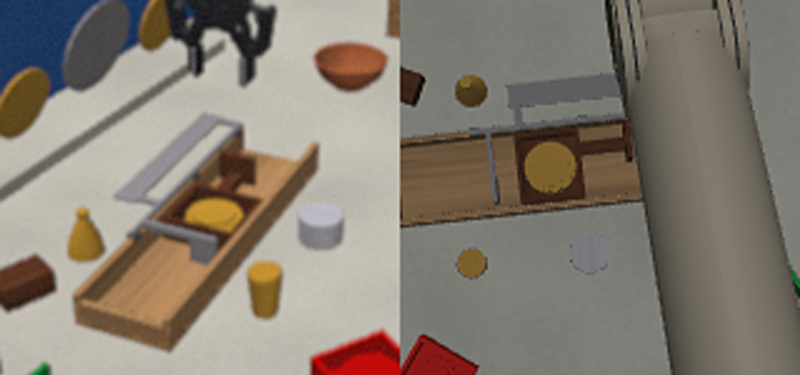

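The side view shows both fingers hanging free near the bar's far end, at (195,75) and (247,80) in the left crop. The tray is still behind the gate. I'll lower now.

Emit:
step_arm:
  commands: [58, 0, 0, -0.03, 0, 0, 0, 58, 0, 0, -0.06, 0, 0, 0, 58, 0, 0, -0.09, 0, 0, 0, 58, 0, 0, -0.11, 0, 0, 0, 58, 0, 0, -0.12, 0, 0, 0, 58, 0, 0, -0.13, 0, 0, 0, 58, 0, 0, -0.138, 0, 0, 0, 58, 0, 0, -0.138, 0, 0, 0, 58, 0, 0, -0.138, 0, 0, 0, 58, 0, 0, -0.138, 0, 0, 0]

```text
clock: 2.7
position: [0.6418, -0.0902, 0.0413]
ee_rot: [0.672, 0.741, 0.0, 0.0]
ft_force: [1.5, 0.6, 4.8]
grip_width: 0.681
grasp_force: 2.0
```

Emit:
step_arm:
  commands: [58, 0, 0, -0.005, 0, 0, 0, 58, 0, 0, -0.01, 0, 0, 0, 58, 0, 0, -0.015, 0, 0, 0, 58, 0, 0, -0.02, 0, 0, 0, 58, 0, 0, -0.025, 0, 0, 0, 58, 0, 0, -0.03, 0, 0, 0, 58, 0, 0, -0.032, 0, 0, 0, 58, 0, 0, -0.032, 0, 0, 0, 58, 0, 0, -0.032, 0, 0, 0, 58, 0, 0, -0.032, 0, 0, 0]

```text
clock: 3.95
position: [0.6419, -0.0901, 0.022]
ee_rot: [0.672, 0.741, 0.0, 0.0]
ft_force: [1.0, -0.5, 6.1]
grip_width: 0.678
grasp_force: 2.7
```

Run:
```python
import cv2,numpy as np
from workcell import *
a=cv2.cvtColor(camera("side"),cv2.COLOR_RGB2BGR)[120:270,130:330]
cv2.imwrite("pics/s2.png",cv2.resize(a,None,fx=4,fy=4,interpolation=cv2.INTER_CUBIC))
```

```text
(no output)
```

View pics/s2.png

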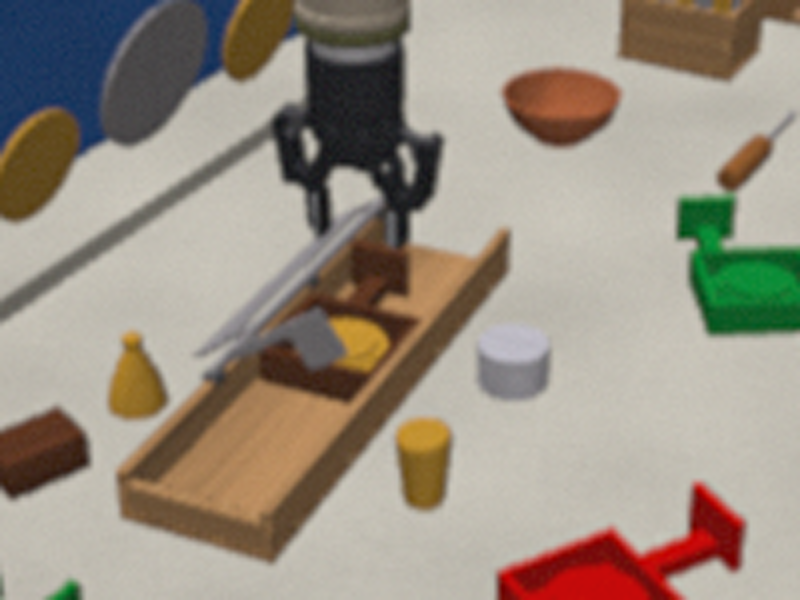

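The gate is up, with plate corners at about (325,310), (345,357) and (302,367). The right finger stands behind the push plate. I'll check the angle from these corners.

Run:
```python
import numpy as np,cv2
from workcell import *
d=np.load("chute.npz");p=camera_params("side")
for g in(.4,.5,.6,.7,.8):
    q=[]
    for y,z in((92,4),(92,-32),(60,-32)):
        Y=y*np.cos(g)-z*np.sin(g)-52;Z=y*np.sin(g)+z*np.cos(g)+44
        w=np.r_[d["R"]@[.003,Y/1e3]+d["t"],Z/1e3,1]
        c=p["mtx"]@(p["extrinsics"]@w)[:3];q.append(((c[0]/c[2]-129.5)*4,(c[1]/c[2]-119.5)*4))
    print(g,np.round(q).tolist())
```

```text
0.4 [[334.0, 341.0], [354.0, 387.0], [315.0, 392.0]]
0.5 [[327.0, 329.0], [352.0, 374.0], [315.0, 384.0]]
0.6 [[320.0, 318.0], [349.0, 362.0], [314.0, 375.0]]
0.7 [[312.0, 307.0], [344.0, 349.0], [313.0, 367.0]]
0.8 [[303.0, 296.0], [339.0, 337.0], [310.0, 358.0]]
```

Angle is about 0.63 rad. Pushing now.

Emit:
step_arm:
  commands: [58, -0.0011, 0.0116, 0, 0, 0, 0, 58, -0.0023, 0.0232, 0, 0, 0, 0, 58, -0.0034, 0.0348, 0, 0, 0, 0, 58, -0.0046, 0.0464, 0, 0, 0, 0, 58, -0.0057, 0.058, 0, 0, 0, 0, 58, -0.0069, 0.0696, 0, 0, 0, 0, 58, -0.008, 0.0812, 0, 0, 0, 0, 58, -0.0092, 0.0928, 0, 0, 0, 0, 58, -0.0103, 0.1044, 0, 0, 0, 0, 58, -0.0115, 0.116, 0, 0, 0, 0]

```text
clock: 5.25
position: [0.6357, -0.0225, 0.0221]
ee_rot: [0.672, 0.74, 0.0, 0.002]
ft_force: [3.9, -5.0, 4.2]
grip_width: 0.682
grasp_force: 3.7
```

Run:
```python
import cv2,numpy as np
from workcell import *
a=cv2.cvtColor(camera("side"),cv2.COLOR_RGB2BGR)[120:270,130:330]
cv2.imwrite("pics/s3.png",cv2.resize(a,None,fx=4,fy=4,interpolation=cv2.INTER_CUBIC))
o=get_obs();d=np.load("chute.npz");print((o["position"][:2]-d["t"])@d["R"],o["position"][2],o["ft_force"])
```

```text
[-0.13808991 -0.05507346] 0.02213666771752729 [ 4.51762302 -5.08743169  3.95745114]
```

View pics/s3.png

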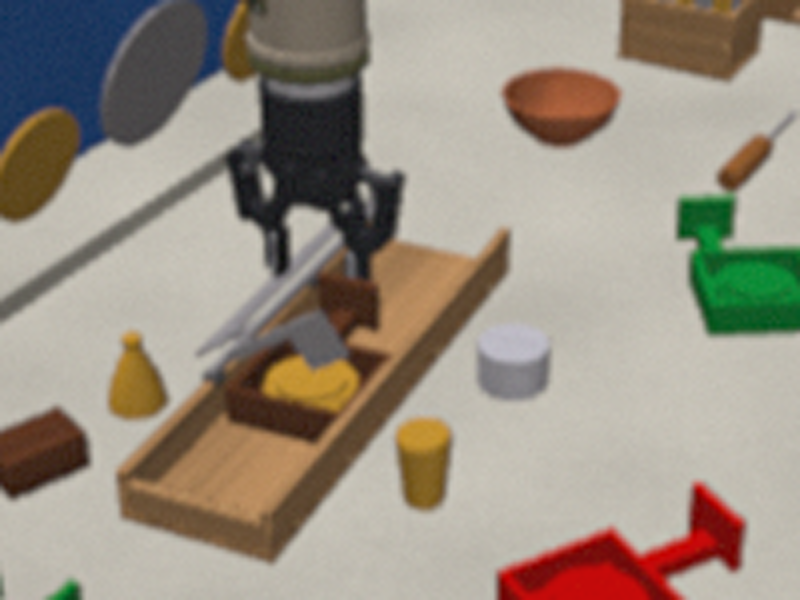

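The tray's box is passing under the raised blade, with the plate's lower corner at about (347,362), so the angle is about 0.6. I'll continue 81 mm.

Emit:
step_arm:
  commands: [58, -0.0014, 0.0145, 0, 0, 0, 0, 58, -0.0029, 0.029, 0, 0, 0, 0, 58, -0.0043, 0.0435, 0, 0, 0, 0, 58, -0.0058, 0.058, 0, 0, 0, 0, 58, -0.0072, 0.0725, 0, 0, 0, 0, 58, -0.0086, 0.087, 0, 0, 0, 0, 58, -0.01, 0.1015, 0, 0, 0, 0, 58, -0.0115, 0.116, 0, 0, 0, 0, 58, -0.0126, 0.127, 0, 0, 0, 0, 58, -0.0133, 0.134, 0, 0, 0, 0]

```text
clock: 6.55
position: [0.6278, 0.0581, 0.0221]
ee_rot: [0.672, 0.74, 0.0, 0.002]
ft_force: [5.2, -5.7, 5.4]
grip_width: 0.679
grasp_force: 3.9
```

Run:
```python
import cv2,numpy as np
from workcell import *
a=cv2.cvtColor(camera("side"),cv2.COLOR_RGB2BGR)[120:270,130:330]
cv2.imwrite("pics/s4.png",cv2.resize(a,None,fx=4,fy=4,interpolation=cv2.INTER_CUBIC))
o=get_obs();d=np.load("chute.npz");print((o["position"][:2]-d["t"])@d["R"],o["position"][2],o["ft_force"])
```

```text
[-0.05792498 -0.05513745] 0.022099187082615324 [ 4.22600195 -4.73461183  5.11494838]
```

View pics/s4.png

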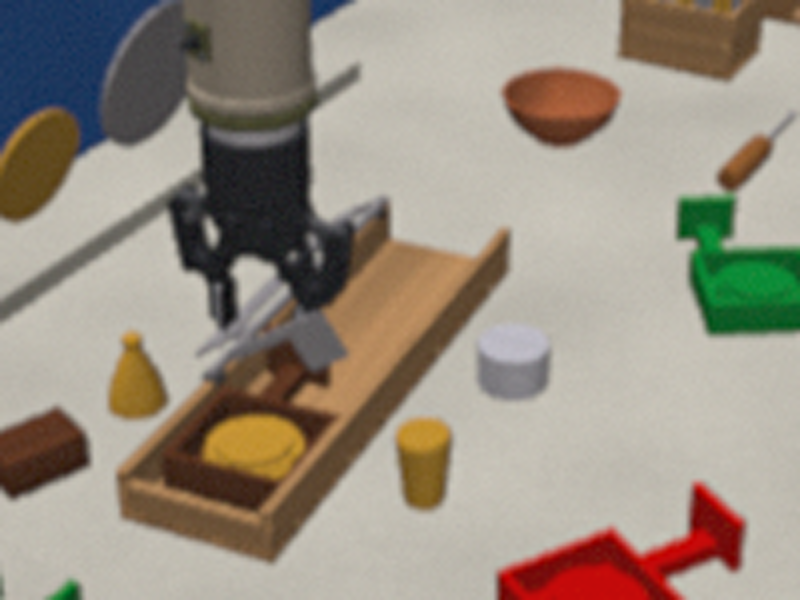

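The box is well past the blade: its top right-hand corner (rear-left) is at about (338,412), and its right rear corner is at about (225,388). A quick check by ray.

Run:
```python
import numpy as np
from workcell import *
d=np.load("chute.npz");p=camera_params("side")
for X in(45,55,65,75):
    q=[]
    for x,y,z in((-42,45,34),(42,-45,34),(-42,-45,34)):
        w=np.r_[d["R"]@[(X+x)/1e3,y/1e3]+d["t"],z/1e3,1]
        c=p["mtx"]@(p["extrinsics"]@w)[:3];q.append(((c[0]/c[2]-129.5)*4,(c[1]/c[2]-119.5)*4))
    print(X,np.round(q).tolist())
```

```text
45 [[354.0, 407.0], [173.0, 442.0], [238.0, 376.0]]
55 [[347.0, 415.0], [165.0, 451.0], [230.0, 383.0]]
65 [[341.0, 423.0], [157.0, 459.0], [223.0, 391.0]]
75 [[334.0, 431.0], [148.0, 468.0], [215.0, 399.0]]
```

The tray is at about 60 mm. I'll back off 8 mm, then let the bar up slowly.

Emit:
step_arm:
  commands: [58, 0.0007, -0.007, 0, 0, 0, 0, 58, 0.0013, -0.0135, 0, 0, 0, 0, 58, 0.0013, -0.0135, 0.007, 0, 0, 0, 58, 0.0013, -0.0135, 0.014, 0, 0, 0, 58, 0.0013, -0.0135, 0.021, 0, 0, 0, 58, 0.0013, -0.0135, 0.028, 0, 0, 0, 58, 0.0013, -0.0135, 0.035, 0, 0, 0, 58, 0.0013, -0.0135, 0.042, 0, 0, 0, 58, 0.0013, -0.0135, 0.05, 0, 0, 0, 58, 0.0013, -0.0135, 0.065, 0, 0, 0]

```text
clock: 7.85
position: [0.6264, 0.0515, 0.0602]
ee_rot: [0.672, 0.741, -0.001, -0.001]
ft_force: [0.2, -0.1, -1.2]
grip_width: 0.674
grasp_force: 0.0
```

Emit:
step_arm:
  commands: [58, 0, 0, 0.05, 0, 0, 0, 58, 0, 0, 0.1, 0, 0, 0, 58, 0, 0, 0.15, 0, 0, 0, 58, 0, 0, 0.2, 0, 0, 0, 58, 0, 0, 0.25, 0, 0, 0, 58, 0, -0.1, 0.25, 0, 0, 0, 58, 0, -0.2, 0.25, 0, 0, 0, 58, 0, -0.3, 0.25, 0, 0, 0, 58, 0, -0.35, 0.25, 0, 0, 0, 58, 0, -0.35, 0.25, 0, 0, 0]

```text
clock: 9.1
position: [0.6265, -0.1619, 0.2105]
ee_rot: [0.673, 0.739, -0.001, 0.0]
ft_force: [0.0, 0.2, 0.2]
grip_width: 0.683
grasp_force: 0.0
```

Run:
```python
import cv2,numpy as np
from workcell import *
a=cv2.cvtColor(camera("side"),cv2.COLOR_RGB2BGR)[120:270,130:330]
cv2.imwrite("pics/s5.png",cv2.resize(a,None,fx=4,fy=4,interpolation=cv2.INTER_CUBIC))
```

```text
(no output)
```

View pics/s5.png

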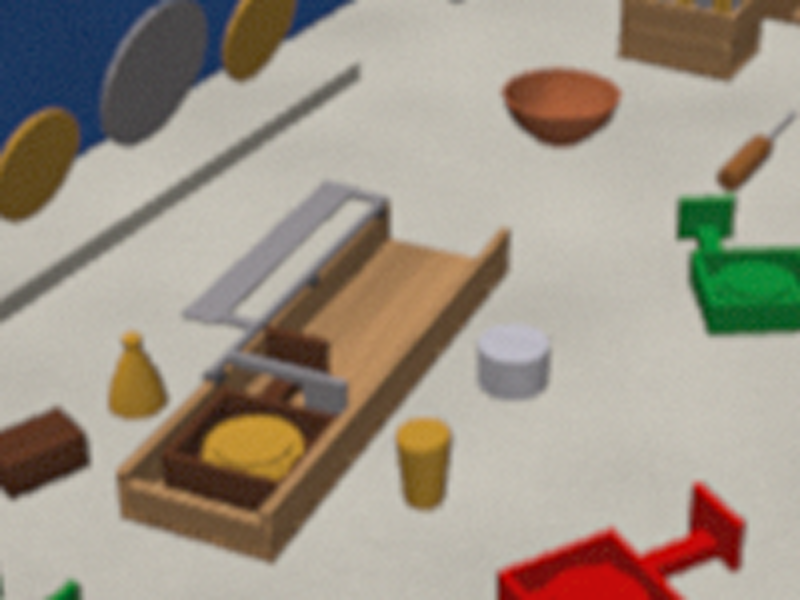

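The gate is shut: the blade runs (230,360)–(345,390), the box is wholly beyond it, and the tail sticks out under it. Nothing else has moved.

```bash
python3 -c "
from workcell import *
print(hand_in())"
```

```text
the job is handed in; nothing more can be done
None
```

I pushed the tray's box past the gate to about 60 mm beyond the blade, the gate is shut behind it with the tail sticking out under it, and the job is handed in at about 9 s; no verdict was returned.

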